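Push the die home under the notcher's spring guard

ROBOT

A 6-joint arm with a two-finger parallel gripper is mounted at the origin on the work surface. World frame = base frame: x ahead of the robot, y to its left, z up, the work surface at z = 0. Lengths are in m, angles in degrees, forces in N, time in s.
With the tool pointing down it reaches from about 0.35 to 0.775 m from the base axis. Payload 5.5 kg.
Tool frame: the origin (TCP) lies on the centre line of the jaws, within the pads' length; the fingertips stand 11 mm ahead of it and the grasp point (between the pads) lies 8 mm behind it; z points along the fingers, y is the line along which they close (so a half turn about z gives the same grasp; the last joint's range is limited). The gripper opens to 85 mm and grips with 20 to 120 N. Pads are 22 mm wide; open, the fingers measure 114 mm over their backs; the gripper's body (76 mm by 85 mm) begins 54 mm behind the grasp point. The pads swing forward as they close: fully open they stand 13 mm farther back than shut.
Start: joints at [62.189, 17.945, 2.641, 74.691, 0, 82.002], TCP at [0.195, 0.541, 0.242] pointing down, gripper open.
Joint ranges: [-158.12, 158.12], [-49.38, 96.58], [-58.88, 72.47], [-126.05, 133.96], [-84.25, 85.87], [-180, 180]. Speed limits (degrees/s): [147.25, 147.25, 180, 180, 180, 180].

INTERFACE

Orientations are given as [roll, pitch, yaw] about the fixed x, y, z axes, in that order (R = Rz(yaw) Ry(pitch) Rx(roll)).
In Python, from workcell import state, grab_frame, camera_info, close_job gives the robot as it stands.
- The arm moves only by the tool carry_out, never from a script. Its argument "moves" is a list of rows, each an object with "jaw": the opening, from 0 (shut) to 1 (fully open); "dp": the shift along the tool's x, y, z in mm, a list of three; "dr": the turn, a rotation vector about the tool's x, y, z in degrees, a list of three. A call has 1 to 8 rows; each row is the pose to reach, as a shift and turn from the pose commanded when the call began, along the tool's axes at that moment; what a row does not reach only later rows make up. A row lasts 1/8 s, in which the tool goes at most 62.5 mm and 10.7 degrees, less where a joint would pass 70% of its speed; a pose out of reach is approached as far as the arm can. A call with a gripper value outside its range is refused whole. The fingers move at their own pace and stop on an object; "squeeze" is the grip in N (left out, the last holds). Time passes only in rows, so rows that repeat a pose let the fingers close. It gives the time, the measured TCP pose, the force, the opening and the grip force at its end, in the units of the state.
- state(): the state, without advancing time (a new reading comes with each control period).
- grab_frame(name): name is "scene" or "side" or "wrist"; returns the picture (480x640x3 uint8, red, green, blue); there is no depth.
- camera_info(name): a dict with "mtx" (3x3 intrinsics, pixels), "T" (4x4, takes a point from camera to world coordinates); the wrist camera has in their place "tool_from_camera" (4x4, takes a point from camera to tool coordinates, whose origin is the TCP and whose axes are the flange's). Camera axes: x right, y up, looking along -z (the intrinsics and any distortion apply to the point x, -y, -z); pixel columns grow to the right and rows downward; lengths in m; the calibration is good to about 2 mm. A picture is of the moment at which its call begins: read the wrist's pose just before it. camera_info takes no time and is no camera call.
- close_job(): hands the job in; it is judged then, once.
The state is a dict: "clock": time; "qpos": joint angles; "qd": joint speeds; "tau": joint torques, N m; "tool_pos": TCP position; "tcp_rot": TCP orientation; "wrist_force": force on the tool from outside, world axes, zero at the start; "wrist_torque": the same for the moment, N m; "width": finger opening in m; "finger_force": force on a finger pad.
Only numpy, scipy, OpenCV 4.12 (cv2) and the standard library are available. Lean on these libraries where they do the work, as an engineer would, in place of code of your own. Each camera call takes 0.05 s, during which the arm holds its last target. There are 200 camera calls.

TASK

Press the notcher's long thumb bar down with one fingertip so that the spring guard lifts, and while that finger keeps it open use the other fingertip to push the stepped die block along its slot, under the guard, fully home against the stop. Then let go, so that the guard springs fully shut behind the die's shoulder and the robot is clear. Only press and push: do not grip or lift the die, and leave the other things on the table where they are.

Things in the scene. Friction and masses are not known exactly. Their poses are not given: they have to be found in the camera images.
- notcher: Grey bench notcher, fixed. Origin: on the table top, on its die slot's centre line, at the slot mouth. z up; y along the slot in the pushing direction; x across it, the thumb bar on the -x side. A slot floor plate 4 mm thick (x -50 to 50, y -200 to 200 mm) carries two guides, inner faces at x = -24 and 24 mm, tops 14 mm above the table, y -200 to 68 mm. Machine body from y = 68 mm on, 290 mm high.
- stop (a point): Centre of the stop at the slot's inner end: the machine body's upright face, at notcher x = 0, y = 68 mm, 26 mm above the table. Fully home, the die's front face touches it: the die's origin is then at notcher y = 13 mm, its tail's end 42 mm outside the mouth, and the guard's lip drops behind its shoulder, above the tail.
- hinge (a point): Point on the guard's hinge axis at the mouth: notcher x = -34, y = 0 mm, 56 mm above the table; the axis runs along the notcher's y. Hinge posts at y = 30 to 65 mm.
- guard (a joint): Angle (rad) of the spring-closed aluminium guard flap over the slot: 0 shut, 0.62 open (hard stop); grows as the thumb bar is pressed down (about 2 N to start, 6 to 8 N wide open). Shut, its roof is 52 to 56 mm above the table over notcher x -34 to 26, y 0 to 66 mm. It must be open 0.42 or more for the die's head to pass; at 0.6 the roof's far edge is 90 mm above the table.
- lip (a point): Middle of the lower edge of the guard's lip, a 4 mm thick plate hanging from the roof at the mouth (notcher x -6 to 24, y 0 to 4 mm) down to 38 mm above the table when shut: it stops the die's head but clears its tail. It moves with the guard.
- press_bar (a point): Thumb bar: aluminium plate 44 wide, 220 long, 5 mm thick, rigid with the guard. Point: centre of its top face. Spans notcher y -195 to 25 mm: a finger can slide along it while pressing. Point shut: notcher x -92, z 49 mm, outer (-x) edge up 0.3 rad. At 0.6 rad: x -78, z 18 mm, outer edge down 0.3 rad; a level fingertip 78 mm further in +x then meets the die's tail.
- die: The part to push: loose stepped aluminium block, about 0.44 kg, 44 mm wide, 110 mm long, lying in the slot before the mouth, its underside 4 mm above the table. Origin: centre of its underside; y along it, towards the machine. Head: y -5 to 55 mm, 44 mm high. Tail: y -55 to -5 mm, 30 mm high. The step at y = -5 mm is its shoulder.
- die_push (a point): Centre of the die's tail end face (die y = -55 mm, 15 mm above its underside, 19 mm above the table), the face to push on.
- spare_block: Bystander: plain aluminium block without a step, 44 x 70 x 44 mm, loose on the table on the notcher's +x side. Origin: centre of its underside.
- tape: Bystander: ring-shaped roll of paper tape, 84 mm across, 24 mm high, on the notcher's +x side. Origin: centre of its underside.
- glue: Bystander: small white jar, 40 mm across, 75 mm high, on the notcher's +x side. Origin: centre of its underside.
- tube_cut: Bystander: offcut of square aluminium tube, 30 x 130 x 30 mm, on the robot side of the thumb bar (-x). Origin: centre of its underside.
- driver: Bystander: screwdriver lying on the table on the notcher's -x side, beside the machine body. Origin: its underside.
- letter: Bystander: white L-shaped plastic sign letter, 30 mm high, about 70 x 70 mm, on the +x side beside the machine body. Origin: the underside of its long stroke.
There are look-alikes about, which are no part of the job. What is shaped like the die but pink or turquoise is not meant.

How it is judged (in metres and radians):
On the way, in this order (a step that is already met when the one before it is completed fails the run):
1. a finger presses the thumb bar and holds the guard open (beyond 0.35 rad) while the die is still outside the mouth (value of joint guard above 0.35 rad and contact force between the fingers and guard above 0.3 N and y of die in the frame of notcher below -0.052 m), for 0.1 s.
2. with a finger still holding the guard open by the bar, another finger pushes the die's head in under the guard (value of joint guard above 0.3 rad and contact force between the fingers and guard above 0.3 N and contact force between the fingers and die above 0.1 N and y of die in the frame of notcher above -0.045 m), for 0.05 s.
At the end, for the whole second after the job is handed in: The die lies flat in the slot with its front within 3 mm of the stop, at rest; the guard is shut (below 0.05 rad) behind its shoulder; nothing else was moved (y of die in the frame of notcher between 0.01 and 0.016 m and x of die in the frame of notcher between -0.005 and 0.005 m and height (world z) of die below 0.008 m and angle between die's own z axis and vertical below 0.05 rad and value of joint guard below 0.05 rad and linear speed of die below 0.01 m/s); the robot touches nothing.
It fails at once if the die is lifted more than 8 mm off the slot floor or tipped (height (world z) of die above 0.012 m or angle between die's own z axis and vertical above 0.15 rad).
It fails at once if a bystander is moved more than 20 mm (distance of any of spare_block, tape, glue, tube_cut, driver, letter from where it was at the start of the episode above 0.02 m).
It also fails if it takes over 40 s, if anything falls off the work surface, if the arm or the gripper's body presses on something with over 40 N, if the wrist force passes 120 N, or if a joint passes its speed limit or range.

## Working session

There is one attempt and no reset: what is moved stays moved. The work goes in short steps, Python scripts to look and compute and a tool call to move; the robot and the scene stay as the last step left them, time stands still between calls to the robot, and variables do not carry over. Pictures are saved under pics/ and viewed, at most 10 in all, crops included, and the job is handed in when it is done.

Besides the shell and the picture viewer there is one more tool, called after "Call:" as a command line: name --argument value ..., lists and objects as JSON in quotes. carry_out: Moves the arm, as the interface text tells. Its arguments: {"type":"object","properties":{"moves":{"type":"array"},"squeeze":{"type":"number"}},"required":["moves"]}

```bash
mkdir -p pics
python3 - <<'E'
from workcell import *
import cv2
print(state())
for n in("scene","side","wrist"):
    cv2.imwrite(f"pics/{n}0.png",grab_frame(n)[:,:,::-1]); print(n,camera_info(n))
E
```

```text
{'clock': 0.0, 'qpos': array([ 6.21896341e+01,  1.79929063e+01,  2.57620541e+00,  7.46917000e+01,
       -8.22492317e-04,  8.20028382e+01]), 'qd': array([ 0.05823329, -0.00675046, -0.06346307, -0.05147806,  0.05526662,
        0.00248214]), 'tau': array([ 7.26192156e-04, -4.80623281e+01,  2.98535782e+01,  1.95620977e-02,
       -1.99672172e-04,  8.80238868e-07]), 'tool_pos': array([0.19466112, 0.54050958, 0.2413825 ]), 'tcp_rot': array([-1.79892539e+02, -1.42666696e-02,  1.60186783e+02]), 'wrist_force': array([ 0.1191825 ,  0.07023784, -0.03496718]), 'wrist_torque': array([-0.03151315,  0.0478008 ,  0.0114085 ]), 'finger_force': 0.0, 'width': 0.08568025667064316}
scene {'mtx': array([[471.71048116,   0.        , 319.69440617],
       [  0.        , 471.71048116, 242.99699862],
       [  0.        ,   0.        ,   1.        ]]), 'T': array([[-0.37711435, -0.57489142,  0.72614367,  1.19173052],
       [ 0.92609076, -0.24410372,  0.28769649,  0.27358533],
       [ 0.01186013,  0.78096942,  0.62445665,  0.60825259],
       [ 0.        ,  0.        ,  0.        ,  1.        ]])}
side {'m
[... 241 characters left out ...]
029 , -0.74912432,  0.66096633,  0.67007216],
       [-0.00341403,  0.66171606,  0.74974676,  0.81770158],
       [ 0.        ,  0.        ,  0.        ,  1.        ]])}
wrist {'mtx': array([[394.07827953,   0.        , 325.42454164],
       [  0.        , 394.07827953, 236.42073556],
       [  0.        ,   0.        ,   1.        ]]), 'tool_from_camera': array([[-4.66278747e-04,  9.45904490e-01,  3.24444878e-01,
         8.41837390e-02],
       [ 9.99999690e-01,  6.46984562e-04, -4.49096314e-04,
        -6.78145314e-04],
       [-6.34713047e-04,  3.24444568e-01, -9.45904498e-01,
        -1.30634315e-01],
       [ 0.00000000e+00,  0.00000000e+00,  0.00000000e+00,
         1.00000000e+00]])}
```

View pics/scene0.png

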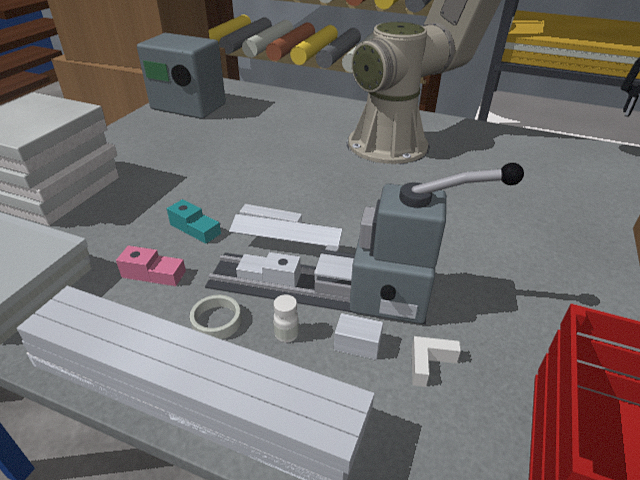

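View pics/side0.png

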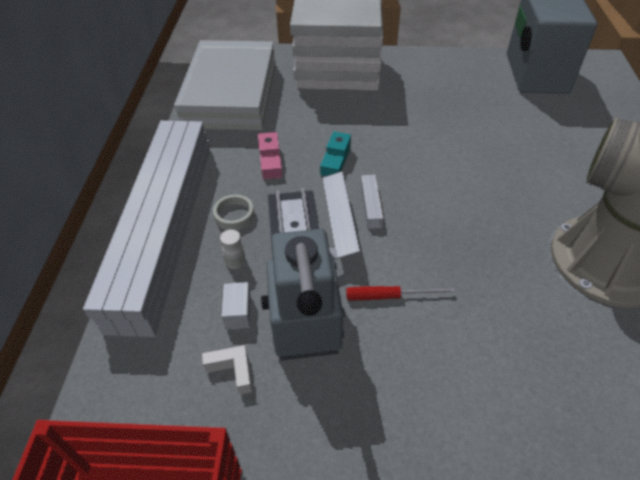

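The scene picture shows the slot running right towards the grey body (notcher +y ≈ world +y), with the die at about (270,267), guard at (335,275) and thumb bar at (285,233). The side picture shows the same from behind the body: tube_cut at (372,200), driver at (400,293). I'll enlarge both.

Run:
```python
import cv2
a=cv2.imread("pics/scene0.png")[195:325,200:400]; cv2.imwrite("pics/c1.png",cv2.resize(a,None,fx=4,fy=4,interpolation=cv2.INTER_CUBIC))
a=cv2.imread("pics/side0.png")[160:300,250:400]; cv2.imwrite("pics/c2.png",cv2.resize(a,None,fx=4,fy=4,interpolation=cv2.INTER_CUBIC))
```

```text
(no output)
```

View pics/c1.png

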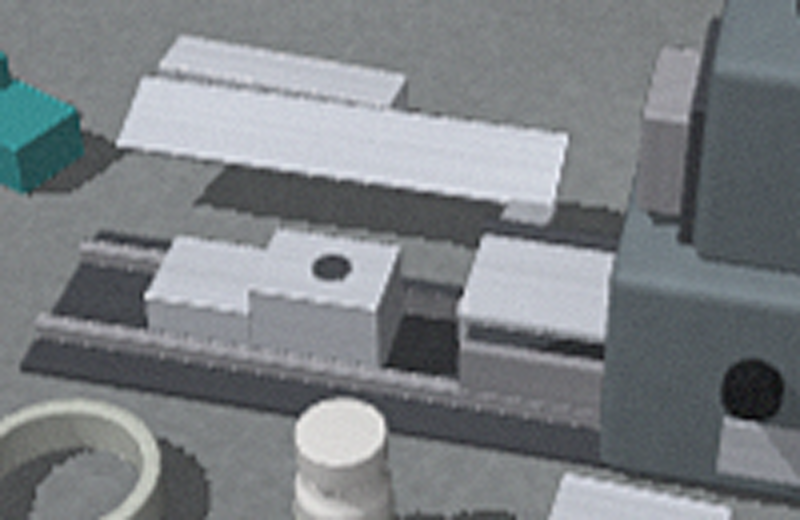

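View pics/c2.png

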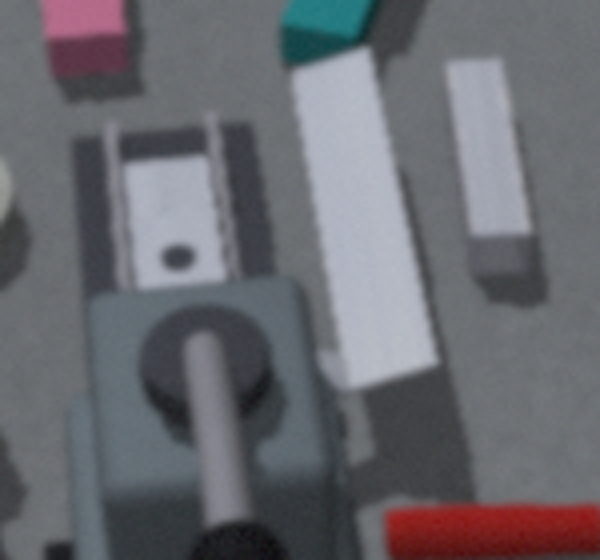

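```bash
cat > h.py <<'E'
import numpy as np
from workcell import *
def proj(n,P):
    c=camera_info(n);T=c["T"];p=(P-T[:3,3])@T[:3,:3]
    q=np.c_[p[:,0],-p[:,1],-p[:,2]]@c["mtx"].T
    return q[:,:2]/q[:,2:]
E
python3 - <<'E'
from h import *
from scipy.optimize import least_squares
N=[("scene",(-113,-195,55.5),(148,77)),("scene",(-71,-195,42.5),(118,145)),("scene",(-113,25,55.5),(568,135)),("scene",(-71,25,42.5),(553,205)),
("scene",(50,-200,4),(22,366)),("scene",(-50,-200,4),(97,233)),("scene",(26,0,56),(460,314)),("scene",(-34,0,56),(483,236)),
("side",(50,-200,4),(75,140)),("side",(-50,-200,4),(252,125)),("side",(-71,-195,42.5),(292,72)),("side",(-113,-195,55.5),(372,47)),("side",(-113,25,55.5),(437,362)),("side",(-71,25,42.5),(347,388))]
D=[("scene",(-22,55,48),(405,240)),("scene",(22,55,48),(380,308)),("scene",(22,-5,48),(250,292)),("scene",(-22,-5,48),(275,228)),("scene",(22,-55,34),(150,300)),("scene",(-22,-55,34),(178,240)),("side",(22,-55,34),(125,163)),("side",(-22,-55,34),(207,156))]
off={"scene":(200,195),"side":(250,160)}
def px(n,u): return np.array(off[n])+np.array(u)/4-.375
def tf(p,P): c,s=np.cos(p[2]),np.sin(p[2]); return np.array([p[0]+c*P[0]-s*P[1],p[1]+s*P[0]+c*P[1],P[2]])
def res(p,L): return np.concatenate([proj(n,tf(p,np.array(X)/1000)[None])[0]-px(n,u) for n,X,u in L])
r=least_squares(res,[.5,.45,0],args=(N,),loss="soft_l1"); d=least_squares(res,[.5,.35,0],args=(D,),loss="soft_l1")
for q,L in((r,N),(d,D)): print(q.x,np.degrees(q.x[2])); print(res(q.x,L).reshape(-1,2).round(1).tolist())
c,s=np.cos(r.x[2]),np.sin(r.x[2]);e=d.x-r.x
print("die in notcher mm",1000*np.array([c*e[0]+s*e[1],-s*e[0]+c*e[1]]))
E
```

```text
[0.60614665 0.03742356 0.17134268] 9.817212365235232
[[-1.2, -0.1], [-0.5, 0.3], [0.7, 0.4], [0.2, 1.3], [-0.7, 0.3], [0.7, -0.5], [-0.7, 0.3], [0.9, -1.7], [-0.8, -0.6], [0.5, -1.0], [0.1, -0.0], [-0.3, -0.0], [0.6, 0.5], [0.6, 0.7]]
[ 0.62143989 -0.05222939  0.20413611] 11.696137459169272
[[-0.3, 1.1], [0.6, -0.1], [0.3, -0.5], [0.5, 0.0], [-0.9, -0.3], [-0.5, -0.6], [-0.4, 0.6], [0.1, -0.1]]
die in notcher mm [ -0.21701976 -90.94772007]
```

```bash
cat >> h.py <<'E'
from scipy.spatial.transform import Rotation as Ro
O=np.array([.60615,.03742,0]);PSI=9.817
RN=Ro.from_euler("z",PSI,degrees=True)
def ray(n,u):
    c=camera_info(n);T=c["T"];d=np.linalg.inv(c["mtx"])@[*u,1];d=T[:3,:3]@[d[0],-d[1],-d[2]];return T[:3,3],d/np.linalg.norm(d)
def goto(w):  # world target -> dp (mm), dr(deg) with final tool x = -notcher y, z down
    s=state();R=Ro.from_euler("xyz",s["tcp_rot"],degrees=True)
    G=Ro.from_euler("xyz",[180,0,PSI-90],degrees=True)
    print("dp",(R.inv().apply(np.array(w)-s["tool_pos"])*1000).round(1),"dr",(R.inv()*G).as_rotvec(degrees=True).round(2))
def nw(p): return O+RN.apply(np.array(p)/1000)
def st():
    s=state();print(s["clock"],"notcher",(RN.inv().apply(s["tool_pos"]-O)*1000).round(1),"world",s["tool_pos"].round(4),s["tcp_rot"].round(2),"F",RN.inv().apply(s["wrist_force"]).round(2),"M",RN.inv().apply(s["wrist_torque"]).round(2),"w",s["width"],s["finger_force"],"q",s["qpos"].round(0))
E
python3 - <<'E'
from h import *
a,u=ray("scene",(512,173));b,v=ray("side",(308,302))
t=np.linalg.lstsq(np.c_[u,-v],b-a,rcond=None)[0];print("ball",a+t[0]*u,b+t[1]*v)
for w in [(.26,.33,.26),(.42,0,.26),(.44,-.12,.26)]: goto(w)
E
```

```text
ball [0.56054846 0.30865445 0.27883888] [0.56081483 0.30933937 0.2784014 ]
dp [-132.8 -176.1  -18.2] dr [-4.0000e-02 -9.0000e-02 -1.1963e+02]
dp [-395.2 -432.3  -17.9] dr [-4.0000e-02 -9.0000e-02 -1.1963e+02]
dp [-454.7 -538.4  -17.7] dr [-4.0000e-02 -9.0000e-02 -1.1963e+02]
```

Call:
carry_out --moves '[{"jaw": 0.85,"dp": [-33,-44,-18],"dr": [0,0,-5]},{"jaw": 0.85,"dp": [-66,-88,-18],"dr": [0,0,-13]},{"jaw": 0.85,"dp": [-100,-132,-18],"dr": [0,0,-22]},{"jaw": 0.85,"dp": [-133,-176,-18],"dr": [0,0,-31]},{"jaw": 0.85,"dp": [-166,-208,-18],"dr": [0,0,-40]},{"jaw": 0.85,"dp": [-199,-240,-18],"dr": [0,0,-50]},{"jaw": 0.85,"dp": [-232,-272,-18],"dr": [0,0,-60]},{"jaw": 0.85,"dp": [-265,-304,-18],"dr": [0,0,-70]}]'

```text
clock: 1.15
tool_pos: [0.3384, 0.1713, 0.2603]
tcp_rot: [-180.0, 0.0, -131.8]
wrist_force: [1.8, -0.0, -0.4]
width: 0.0725
finger_force: 0.0
```

Run:
```python
from h import *
st()
for w in [(.42,0,.26),(.44,-.12,.26)]: goto(w)
```

```text
1.15 notcher [-241.   177.6  260.3] world [0.3384 0.1713 0.2603] [-1.7999e+02  2.0000e-02 -1.3176e+02] F [ 1.78 -0.32 -0.36] M [ 0.03 -0.03  0.  ] w 0.07252141256374399 0.0 q [ 15.  -4. -20.  74.   0. -34.]
dp [  73.5 -175.     0.3] dr [-2.000e-02  2.000e-02 -5.158e+01]
dp [ 149.7 -269.8    0.3] dr [-2.000e-02  2.000e-02 -5.158e+01]
```

Call:
carry_out --moves '[{"jaw": 0.85,"dp": [20,-42,0],"dr": [0,0,-9]},{"jaw": 0.85,"dp": [40,-85,0],"dr": [0,0,-18]},{"jaw": 0.85,"dp": [60,-128,0],"dr": [0,0,-27]},{"jaw": 0.85,"dp": [80,-170,0],"dr": [0,0,-36]},{"jaw": 0.85,"dp": [110,-210,0],"dr": [0,0,-44]},{"jaw": 0.85,"dp": [140,-250,0],"dr": [0,0,-49.7]},{"jaw": 0.85,"dp": [140,-250,0],"dr": [0,0,-49.7]},{"jaw": 0.85,"dp": [140,-250,0],"dr": [0,0,-49.7]}]'

```text
clock: 2.15
tool_pos: [0.4293, -0.0984, 0.2599]
tcp_rot: [179.9, 0.1, -82.5]
wrist_force: [0.1, -0.5, 0.2]
width: 0.0726
finger_force: 0.0
```

Run:
```python
from h import *
st()
goto(nw((-39.5,-168,190)))
```

```text
2.15 notcher [-197.4 -103.7  259.9] world [ 0.4293 -0.0984  0.2599] [ 1.7995e+02  7.0000e-02 -8.2460e+01] F [-0.01 -0.53  0.19] M [ 0.04 -0.01  0.06] w 0.07263799901324262 0.0 q [ -23.    3.  -14.   74.    0. -121.]
dp [  58.  -160.4   69.7] dr [ 0.05  0.07 -2.27]
```

Call:
carry_out --moves '[{"jaw": 0.85,"dp": [20,-50,5],"dr": [0,0,-1]},{"jaw": 0.85,"dp": [40,-100,25],"dr": [0,0,-2.3]},{"jaw": 0.85,"dp": [58,-150,50],"dr": [0,0,-2.3]},{"jaw": 0.85,"dp": [58,-160,70],"dr": [0,0,-2.3]},{"jaw": 0.85,"dp": [58,-160,70],"dr": [0,0,-2.3]},{"jaw": 0.85,"dp": [58,-160,70],"dr": [0,0,-2.3]}]'

```text
clock: 2.9
tool_pos: [0.5952, -0.1339, 0.1914]
tcp_rot: [-180.0, 0.0, -80.0]
wrist_force: [-0.3, -0.0, 0.7]
width: 0.0729
finger_force: 0.0
```

Run:
```python
from h import *
import cv2
st()
goto(nw((-39.5,-168,190)))
a,b=grab_frame("wrist"),grab_frame("side")
cv2.imwrite("pics/w1.png",a[:,:,::-1])
cv2.imwrite("pics/s1.png",b[:,:,::-1])
```

```text
2.9 notcher [ -40.  -167.   191.4] world [ 0.5952 -0.1339  0.1914] [-180.      0.    -80.02] F [-0.27  0.03  0.72] M [ 0.04 -0.03  0.04] w 0.07288102641320712 0.0 q [ -20.   23.    3.   70.    0. -120.]
dp [ 1.  -0.5  1.4] dr [-0.    0.    0.17]
```

View pics/w1.png

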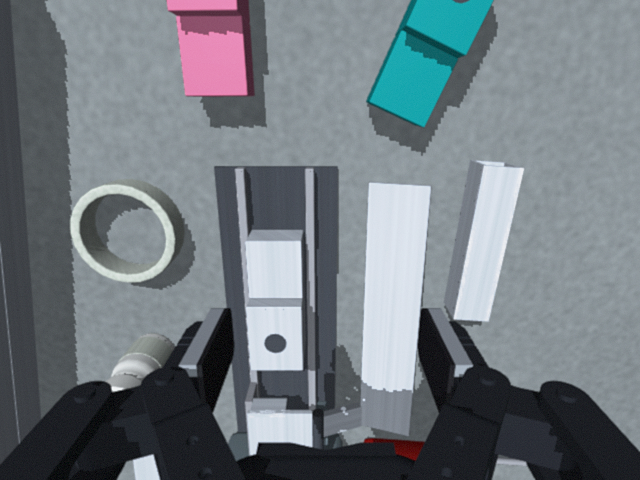

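The wrist picture shows the slot vertical, the die's tail end at (247–302, 240), bar end corners (369,184) and (430,186), and the pads level. I'll check the fit against it.

Run:
```python
from h import *
s=state();R=Ro.from_euler("xyz",s["tcp_rot"],degrees=True);c=camera_info("wrist");T=c["tool_from_camera"]
for p,m in [((22,-146,34),(247,240)),((-22,-146,34),(302,240)),((22,-96,48),(247,305)),((50,-200,4),(215,167)),((-50,-200,4),(338,167)),((-71,-195,42.5),(369,184)),((-113,-195,55.5),(430,186))]:
    q=(R.inv().apply(nw(p)-s["tool_pos"])-T[:3,3])@T[:3,:3]; k=c["mtx"]@[q[0],-q[1],-q[2]]; print(p,m,(k[:2]/k[2]).round(1))
for y in(-50.8,-36,36,50.8):
    q=(np.array([0,y,11])/1000-T[:3,3]/1)@T[:3,:3]; q=(np.array([0,y,11])/1000-T[:3,3])@T[:3,:3];k=c["mtx"]@[q[0],-q[1],-q[2]];print("tip",y,(k[:2]/k[2]).round(1))
```

```text
(22, -146, 34) (247, 240) [246.1 244.3]
(-22, -146, 34) (302, 240) [302.4 244.4]
(22, -96, 48) (247, 305) [246.7 309.9]
(50, -200, 4) (215, 167) [214.3 168.7]
(-50, -200, 4) (338, 167) [338. 169.]
(-71, -195, 42.5) (369, 184) [368.6 184.7]
(-113, -195, 55.5) (430, 186) [431.5 188.6]
tip -50.8 [199.7 318.2]
tip -36 [235.9 318.2]
tip 36 [411.7 318.1]
tip 50.8 [447.9 318.1]
```

Call:
carry_out --moves '[{"jaw": 0.85,"dp": [1,-0.5,50],"dr": [0,0,0.2]},{"jaw": 0.85,"dp": [1,-0.5,90],"dr": [0,0,0.2]},{"jaw": 0.85,"dp": [1,-0.5,116],"dr": [0,0,0.2]},{"jaw": 0.85,"dp": [1,-0.5,124],"dr": [0,0,0.2]},{"jaw": 0.85,"dp": [1,-0.5,124],"dr": [0,0,0.2]},{"jaw": 0.85,"dp": [1,-0.5,124],"dr": [0,0,0.2]}]'

```text
clock: 3.75
tool_pos: [0.5979, -0.1364, 0.0682]
tcp_rot: [-179.8, -0.1, -80.3]
wrist_force: [0.9, -0.4, -0.6]
width: 0.0727
finger_force: 0.0
```

```bash
python3 -c "
from h import *
st()"
```

```text
3.75 notcher [ -37.7 -169.8   68.2] world [ 0.5979 -0.1364  0.0682] [-1.7984e+02 -8.0000e-02 -8.0280e+01] F [ 0.83 -0.59 -0.57] M [ 0.04 -0.01 -0.02] w 0.07269036255354468 0.0 q [ -20.   28.   -8.   54.    0. -120.]
```

Call:
carry_out --moves '[{"jaw": 0.85,"dp": [0,0,10],"dr": [0,0,0]},{"jaw": 0.85,"dp": [0,0,18],"dr": [0,0,0]},{"jaw": 0.85,"dp": [0,0,18],"dr": [0,0,0]},{"jaw": 0.85,"dp": [0,0,18],"dr": [0,0,0]}]'

```text
clock: 4.25
tool_pos: [0.5968, -0.1359, 0.0484]
tcp_rot: [180.0, 0.0, -80.3]
wrist_force: [-0.4, 0.4, 0.9]
width: 0.0728
finger_force: 0.9
```

```bash
python3 -c "
from h import *
st()"
```

```text
4.25 notcher [ -38.7 -169.2   48.4] world [ 0.5968 -0.1359  0.0484] [179.99   0.   -80.27] F [-0.34  0.49  0.89] M [-0.01  0.05 -0.02] w 0.07276095457348479 0.9224872321647126 q [ -20.   29.   -9.   52.    0. -120.]
```

Call:
carry_out --moves '[{"jaw": 0.85,"dp": [0,0,8],"dr": [0,0,0]},{"jaw": 0.85,"dp": [0,0,16],"dr": [0,0,0]},{"jaw": 0.85,"dp": [0,0,22],"dr": [0,0,0]},{"jaw": 0.85,"dp": [0,0,22],"dr": [0,0,0]},{"jaw": 0.85,"dp": [0,0,22],"dr": [0,0,0]}]'

```text
clock: 4.88
tool_pos: [0.6007, -0.1365, 0.0287]
tcp_rot: [-179.6, -0.2, -80.2]
wrist_force: [5.2, 2.2, 9.7]
width: 0.0726
finger_force: 4.7
```

Run:
```python
from h import *
import cv2
st()
a=grab_frame("scene")[180:330,190:390]
cv2.imwrite("pics/sc2.png",cv2.resize(a[:,:,::-1],None,fx=4,fy=4,interpolation=cv2.INTER_CUBIC))
```

```text
4.875 notcher [ -35.  -170.5   28.7] world [ 0.6007 -0.1365  0.0287] [-1.7956e+02 -1.6000e-01 -8.0240e+01] F [5.48 1.31 9.74] M [ 0.12 -0.68 -0.03] w 0.07261340072628317 4.671994827222079 q [ -20.   30.  -10.   49.    0. -120.]
```

View pics/sc2.png

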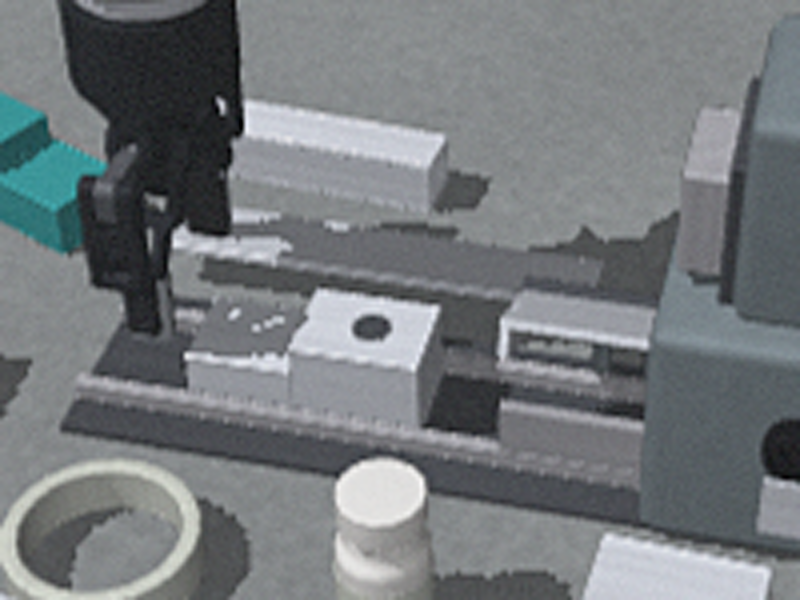

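The scene view shows the guard lifted (roof corner near (503,318) in the crop) and the +x finger in the slot just behind the tail at (150,330).

Run:
```python
from h import *
def g(x,y,z,t):
    dx,dz=x+34,z-56; return nw((-34+dx*np.cos(t)-dz*np.sin(t),y,56+dx*np.sin(t)+dz*np.cos(t)))
for t in(.3,.35,.4,.45,.5,.55,.6):
    P=np.array([g(26,0,56,t),g(26,66,56,t),g(-71,25,42.5,t),g(-113,25,55.5,t),g(24,0,38,t)])
    print(t,((proj("scene",P)-[190,180]+.375)*4).round(0).tolist(), "bar z at x=-71,-78,-92",[round(float(q[2]*1000),1) for q in (g(-71,0,42.5,t),g(-92,0,49,t))])
```

```text
0.3 [[499.0, 341.0], [651.0, 364.0], [591.0, 294.0], [607.0, 239.0], [497.0, 376.0]] bar z at x=-71,-78,-92 [32.2, 32.2]
0.35 [[499.0, 334.0], [652.0, 357.0], [590.0, 298.0], [607.0, 246.0], [497.0, 371.0]] bar z at x=-71,-78,-92 [30.6, 29.5]
0.4 [[500.0, 328.0], [652.0, 351.0], [590.0, 302.0], [606.0, 254.0], [497.0, 366.0]] bar z at x=-71,-78,-92 [29.2, 27.0]
0.45 [[501.0, 321.0], [653.0, 344.0], [589.0, 307.0], [605.0, 261.0], [497.0, 360.0]] bar z at x=-71,-78,-92 [27.8, 24.5]
0.5 [[501.0, 314.0], [654.0, 337.0], [588.0, 311.0], [604.0, 269.0], [498.0, 354.0]] bar z at x=-71,-78,-92 [26.4, 22.1]
0.55 [[502.0, 307.0], [655.0, 330.0], [588.0, 315.0], [603.0, 277.0], [498.0, 348.0]] bar z at x=-71,-78,-92 [25.2, 19.7]
0.6 [[503.0, 300.0], [656.0, 323.0], [587.0, 319.0], [602.0, 285.0], [498.0, 341.0]] bar z at x=-71,-78,-92 [24.0, 17.5]
```

Call:
carry_out --moves '[{"jaw": 0.85,"dp": [0,2,3],"dr": [0,0,0]},{"jaw": 0.85,"dp": [0,3,5],"dr": [0,0,0]},{"jaw": 0.85,"dp": [0,3,5],"dr": [0,0,0]}]'

```text
clock: 5.3
tool_pos: [0.5977, -0.1374, 0.0238]
tcp_rot: [-179.6, -0.2, -80.3]
wrist_force: [5.0, 1.1, 10.3]
width: 0.0725
finger_force: 4.5
```

Run:
```python
from h import *
import cv2
st()
a=grab_frame("scene")[180:330,190:390]
cv2.imwrite("pics/sc3.png",cv2.resize(a[:,:,::-1],None,fx=4,fy=4,interpolation=cv2.INTER_CUBIC))
for z in(5,10,15,20,25,30): print(z,((proj("scene",np.array([nw((8,-160,z)),nw((16,-160,z))]))-[190,180]+.375)*4).round().tolist())
```

```text
5.3 notcher [ -38.1 -170.8   23.8] world [ 0.5977 -0.1374  0.0238] [-179.56   -0.2   -80.25] F [ 5.08  0.2  10.29] M [-0.04 -0.54  0.03] w 0.07253566128204321 4.493988974718377 q [ -20.   30.  -11.   48.    0. -120.]
5 [[174.0, 378.0], [168.0, 390.0]]
10 [[173.0, 371.0], [167.0, 382.0]]
15 [[172.0, 363.0], [166.0, 374.0]]
20 [[171.0, 355.0], [165.0, 366.0]]
25 [[170.0, 347.0], [164.0, 358.0]]
30 [[169.0, 339.0], [163.0, 350.0]]
```

View pics/sc3.png

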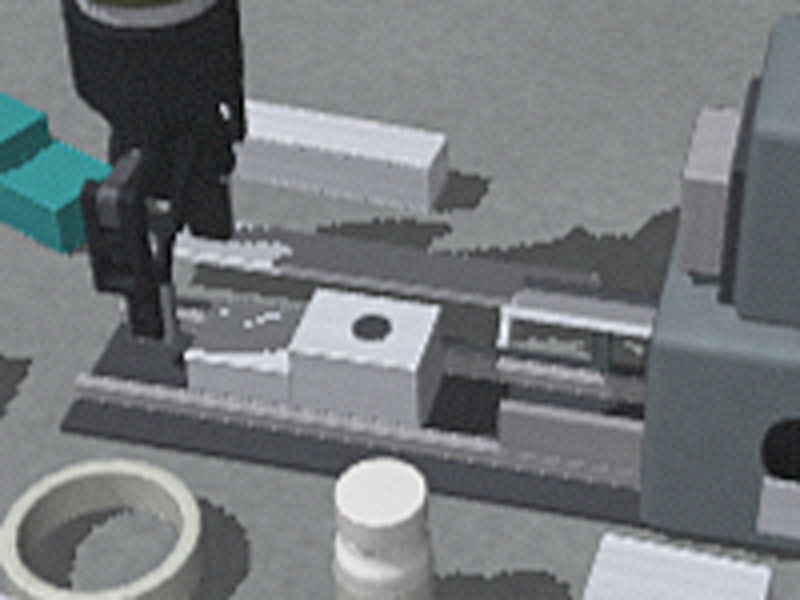

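The guard is now at about 0.55 rad (roof corner (503,307)), the finger is behind the tail, and the die hasn't moved. Pushing now.

Call:
carry_out --moves '[{"jaw": 0.85,"dp": [-4,0,0],"dr": [0,0,0]},{"jaw": 0.85,"dp": [-8,0,0],"dr": [0,0,0]},{"jaw": 0.85,"dp": [-13,0,0],"dr": [0,0,0]},{"jaw": 0.85,"dp": [-18,0,0],"dr": [0,0,0]},{"jaw": 0.85,"dp": [-24,0,0],"dr": [0,0,0]},{"jaw": 0.85,"dp": [-30,0,0],"dr": [0,0,0]},{"jaw": 0.85,"dp": [-36,0,0],"dr": [0,0,0]},{"jaw": 0.85,"dp": [-42,0,0],"dr": [0,0,0]}]'

```text
clock: 6.35
tool_pos: [0.5879, -0.098, 0.0223]
tcp_rot: [-179.9, -0.4, -80.4]
wrist_force: [0.6, -8.8, 6.2]
width: 0.0727
finger_force: 4.8
```

Run:
```python
from h import *
import cv2
st()
a=grab_frame("scene")[180:330,190:390]
cv2.imwrite("pics/sc4.png",cv2.resize(a[:,:,::-1],None,fx=4,fy=4,interpolation=cv2.INTER_CUBIC))
```

```text
6.35 notcher [ -41.  -130.3   22.3] world [ 0.5879 -0.098   0.0223] [-179.93   -0.36  -80.39] F [-0.94 -8.8   6.21] M [-1.53  0.52 -0.01] w 0.0726789425945215 4.75558031554101 q [ -17.   29.  -14.   47.   -0. -117.]
```

View pics/sc4.png

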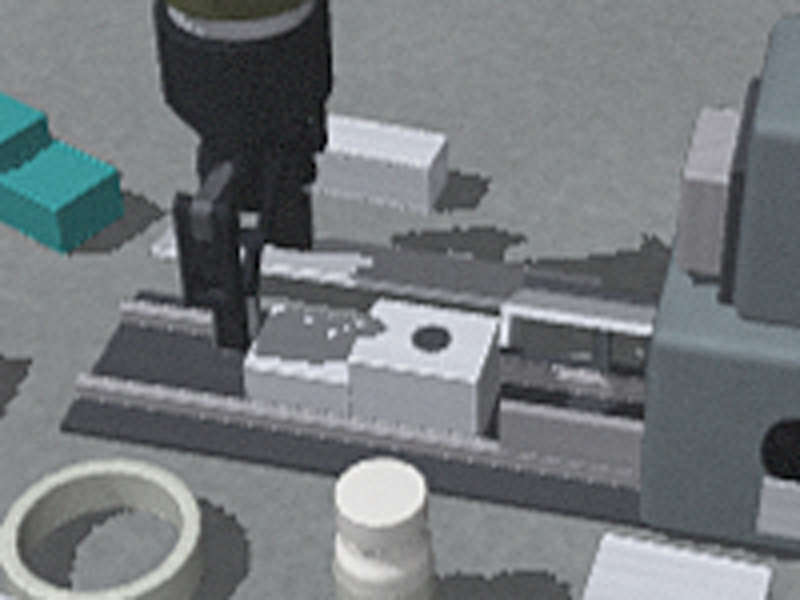

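Pushing works: the tail is in contact with the finger, the head is about 8 mm short of the mouth, and the guard is still wide open. Continuing.

Call:
carry_out --moves '[{"jaw": 0.85,"dp": [-6,0,0],"dr": [0,0,0]},{"jaw": 0.85,"dp": [-12,0,0],"dr": [0,0,0]},{"jaw": 0.85,"dp": [-18,0,0],"dr": [0,0,0]},{"jaw": 0.85,"dp": [-24,0,0],"dr": [0,0,0]},{"jaw": 0.85,"dp": [-30,0,0],"dr": [0,0,0]},{"jaw": 0.85,"dp": [-36,0,0],"dr": [0,0,0]},{"jaw": 0.85,"dp": [-42,0,0],"dr": [0,0,0]},{"jaw": 0.85,"dp": [-48,0,0],"dr": [0,0,0]}]'

```text
clock: 7.4
tool_pos: [0.5799, -0.0506, 0.0223]
tcp_rot: [-179.9, -0.4, -80.4]
wrist_force: [-1.5, -8.8, 7.0]
width: 0.0726
finger_force: 4.9
```

```bash
python3 -c "
from h import *
st()"
```

```text
7.4 notcher [-40.9 -82.3  22.3] world [ 0.5799 -0.0506  0.0223] [-179.93   -0.36  -80.4 ] F [-3.   -8.46  7.04] M [-1.62  0.46  0.01] w 0.07256703353627536 4.922180024441332 q [ -13.   28.  -16.   46.   -0. -112.]
```

Call:
carry_out --moves '[{"jaw": 0.85,"dp": [-6,0,0],"dr": [0,0,0]},{"jaw": 0.85,"dp": [-12,0,0],"dr": [0,0,0]},{"jaw": 0.85,"dp": [-18,0,0],"dr": [0,0,0]},{"jaw": 0.85,"dp": [-23,0,0],"dr": [0,0,0]},{"jaw": 0.85,"dp": [-26,0,0],"dr": [0,0,0]},{"jaw": 0.85,"dp": [-26,0,0],"dr": [0,0,0]}]'

```text
clock: 8.15
tool_pos: [0.5754, -0.0245, 0.0222]
tcp_rot: [-179.9, -0.3, -80.4]
wrist_force: [-0.4, -6.3, 7.3]
width: 0.072
finger_force: 4.5
```

```bash
python3 -c "
from h import *
st()"
```

```text
8.15 notcher [-40.9 -55.8  22.2] world [ 0.5754 -0.0245  0.0222] [-179.92   -0.3   -80.36] F [-1.46 -6.12  7.26] M [-1.37  0.46 -0.01] w 0.07202278819563643 4.509768317802809 q [ -10.   27.  -17.   46.   -0. -110.]
```

Call:
carry_out --moves '[{"jaw": 0.85,"dp": [-3,0,0],"dr": [0,0,0]},{"jaw": 0.85,"dp": [-5,0,0],"dr": [0,0,0]},{"jaw": 0.85,"dp": [-5,0,0],"dr": [0,0,0]}]'

```text
clock: 8.52
tool_pos: [0.5752, -0.0222, 0.0223]
tcp_rot: [-179.9, -0.6, -80.5]
wrist_force: [1.0, -15.5, 5.6]
width: 0.0727
finger_force: 8.7
```

```bash
python3 -c "
from h import *
st()"
```

```text
8.525 notcher [-40.7 -53.4  22.3] world [ 0.5752 -0.0222  0.0223] [-179.93   -0.59  -80.52] F [ -1.62 -15.45   5.64] M [-2.86  0.58 -0.43] w 0.07274907036977542 8.730264679361426 q [ -10.   27.  -17.   46.   -1. -109.]
```

Call:
carry_out --moves '[{"jaw": 0.85,"dp": [-2,0,0],"dr": [0,0,0]},{"jaw": 0.85,"dp": [-3,0,0],"dr": [0,0,0]},{"jaw": 0.85,"dp": [-3,0,0],"dr": [0,0,0]}]'

```text
clock: 8.9
tool_pos: [0.5756, -0.0218, 0.0224]
tcp_rot: [-179.9, -0.9, -80.7]
wrist_force: [2.4, -22.1, 2.4]
width: 0.0729
finger_force: 12.7
```

```bash
python3 -c "
from h import *
st()"
```

```text
8.9 notcher [-40.2 -53.1  22.4] world [ 0.5756 -0.0218  0.0224] [-179.89   -0.85  -80.68] F [ -1.39 -22.22   2.37] M [-4.37  0.48 -0.75] w 0.07287154452405183 12.734815387520939 q [ -10.   27.  -17.   46.   -1. -109.]
```

Call:
carry_out --moves '[{"jaw": 0.85,"dp": [3,0,0],"dr": [0,0,0]},{"jaw": 0.85,"dp": [8,0,0],"dr": [0,0,0]},{"jaw": 0.85,"dp": [14,0,0],"dr": [0,0,0]},{"jaw": 0.85,"dp": [18,0,0],"dr": [0,0,0]},{"jaw": 0.85,"dp": [18,0,0],"dr": [0,0,0]}]'

```text
clock: 9.52
tool_pos: [0.5752, -0.0315, 0.0212]
tcp_rot: [179.9, 0.1, -80.3]
wrist_force: [-2.0, 2.1, 5.8]
width: 0.0726
finger_force: 2.9
```

```bash
python3 -c "
from h import *
import cv2
st()
a=grab_frame('scene')[180:330,190:390]
cv2.imwrite('pics/sc5.png',cv2.resize(a[:,:,::-1],None,fx=4,fy=4,interpolation=cv2.INTER_CUBIC))
print(((proj('scene',np.array([nw((22,-42,34)),nw((22,8,48)),nw((-22,-42,34))]))-[190,180]+.375)*4).round())"
```

```text
9.525 notcher [-42.2 -62.7  21.2] world [ 0.5752 -0.0315  0.0212] [ 1.7995e+02  8.0000e-02 -8.0280e+01] F [-1.62  2.37  5.76] M [ 0.45  0.41 -0.07] w 0.07263149618602995 2.8812412766274065 q [ -11.   27.  -17.   46.    0. -111.]
[[407. 392.]
 [517. 386.]
 [432. 329.]]
```

View pics/sc5.png

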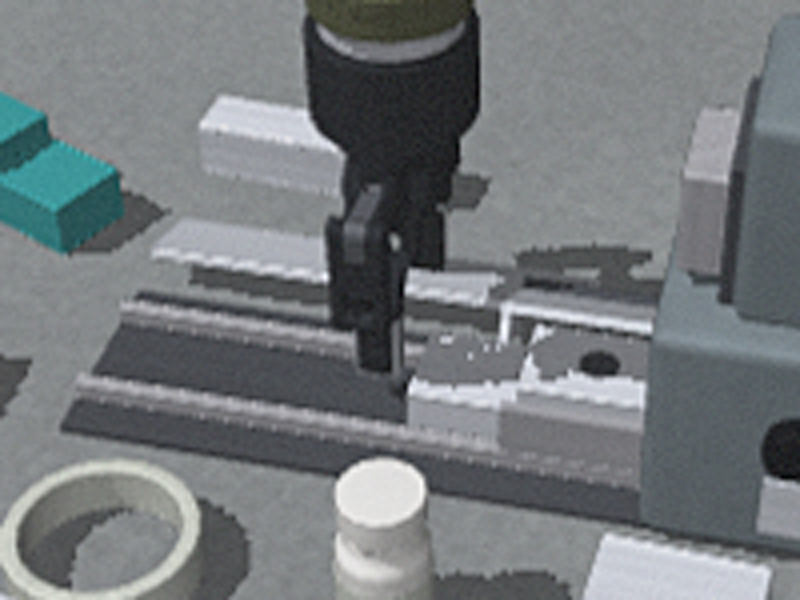

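The tail end sits at about (408,398), against a predicted (407,392) for fully home, and contact force rose to 22 N at the stop, so the die is home. The finger is clear, so I'll lift to let the guard shut.

Call:
carry_out --moves '[{"jaw": 0.85,"dp": [0,0,-6],"dr": [0,0,0]},{"jaw": 0.85,"dp": [0,0,-13],"dr": [0,0,0]},{"jaw": 0.85,"dp": [0,0,-21],"dr": [0,0,0]},{"jaw": 0.85,"dp": [0,0,-32],"dr": [0,0,0]},{"jaw": 0.85,"dp": [10,0,-60],"dr": [0,0,0]},{"jaw": 0.85,"dp": [40,0,-100],"dr": [0,0,0]},{"jaw": 0.85,"dp": [80,0,-140],"dr": [0,0,0]},{"jaw": 0.85,"dp": [80,0,-140],"dr": [0,0,0]}]'

```text
clock: 10.58
tool_pos: [0.593, -0.1142, 0.1659]
tcp_rot: [-179.5, -0.3, -80.5]
wrist_force: [-0.9, -0.0, -0.5]
width: 0.0727
finger_force: 0.0
```

Call:
carry_out --moves '[{"jaw": 0.85,"dp": [0,0,0],"dr": [0,0,0]},{"jaw": 0.85,"dp": [0,0,0],"dr": [0,0,0]},{"jaw": 0.85,"dp": [0,0,0],"dr": [0,0,0]},{"jaw": 0.85,"dp": [0,0,0],"dr": [0,0,0]}]'

```text
clock: 11.08
tool_pos: [0.5891, -0.1101, 0.1606]
tcp_rot: [179.9, 0.0, -80.2]
wrist_force: [-0.2, -0.3, -0.3]
width: 0.0724
finger_force: 0.0
```

```bash
python3 -c "
from h import *
import cv2
st()
a=grab_frame('scene')[180:330,190:390]
cv2.imwrite('pics/sc6.png',cv2.resize(a[:,:,::-1],None,fx=4,fy=4,interpolation=cv2.INTER_CUBIC))
print(((proj('scene',np.array([nw((22,-42,34)),nw((26,0,56)),nw((-22,-42,34))]))-[190,180]+.375)*4).round())"
```

```text
11.075 notcher [ -41.9 -142.5  160.6] world [ 0.5891 -0.1101  0.1606] [ 1.7994e+02  4.0000e-02 -8.0220e+01] F [-0.22 -0.3  -0.35] M [-0.05  0.    0.  ] w 0.07242663075342837 0.0 q [ -18.   23.   -2.   65.    0. -118.]
[[407. 392.]
 [497. 375.]
 [432. 329.]]
```

View pics/sc6.png

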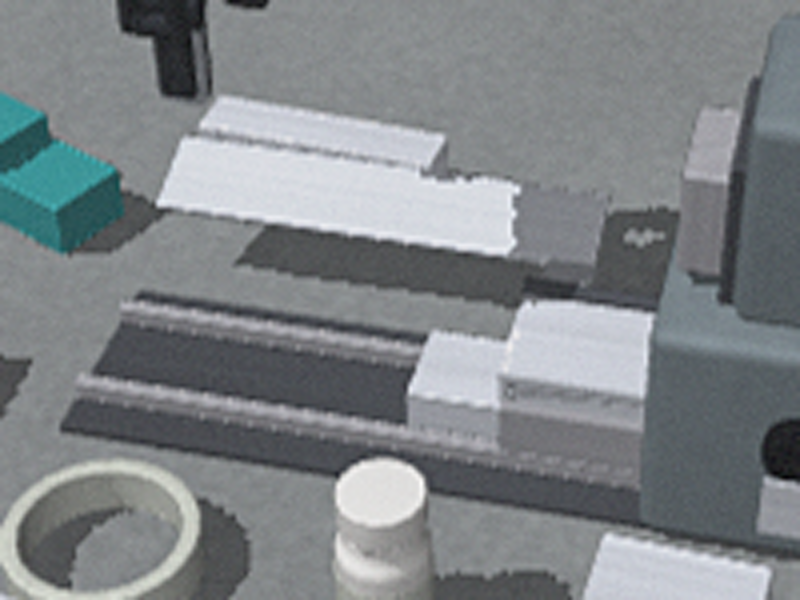

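The guard is shut (roof corner at (500,375), predicted (497,375)), the tail corner is at about (409,395), and the robot is clear. Handing in.

```bash
python3 -c "
from workcell import *
print(close_job())"
```

```text
the job is handed in; nothing more can be done
None
```

I pushed the die fully home against the stop, the guard closed behind its shoulder, and the robot is clear with no bystander seen to move; I handed the job in at about 11 s, and no verdict came back.

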